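# Release a spent gas-filter cartridge from its spring collar and store it in the case

### The arm

A 6-joint arm with a two-finger parallel gripper is mounted at the origin on a cart in front of the work surface, level with it; the furniture and walls round the work are solid. World frame = base frame: x ahead of the robot, y to its left, z up, the work surface at z = 0. Lengths are in m, angles in rad, forces in N, time in s.
With the tool pointing down it reaches from about 0.375 to 0.925 m from the base axis. Payload 5.7 kg.
Tool frame: the origin (TCP) lies on the centre line of the jaws, within the pads' length; the fingertips stand 14 mm ahead of it and the grasp point (between the pads) lies 5 mm behind it; z points along the fingers, y is the line along which they close (so a half turn about z gives the same grasp; the last joint's range is limited). The gripper opens to 85 mm and grips with 20 to 120 N. Pads are 22 mm wide; open, the fingers measure 114 mm over their backs; the gripper's body (76 mm by 85 mm) begins 54 mm behind the grasp point. The pads swing forward as they close: fully open they stand 13 mm farther back than shut.
Start: joints at [-1.41, 0.359, 1.51, -0, 1.272, -0.115], TCP at [0.163, -0.577, 0.245] pointing down, gripper open.
Joint ranges: [-2.97, 2.97], [-1.01, 2.36], [0.21, 2.38], [-0.96, 4.11], [0.2, 2.71], [-2.98, 2.98]. Speed limits (rad/s): [2.39, 2.39, 3.14, 3.14, 3.14, 3.14].

### API

Orientations are given as [roll, pitch, yaw] about the fixed x, y, z axes, in that order (R = Rz(yaw) Ry(pitch) Rx(roll)).
In Python, from plant import manip gives the robot as it stands.
- The arm moves only by the tool apply_moves, never from a script. Its argument "plan" is text: rows parted by semicolons, each of 7 numbers parted by spaces: the finger opening in mm, from 0 to 85.4, then the shift along the tool's x, y, z in units of 40 mm (1.0 is 40 mm), then the turn, a rotation vector about the tool's x, y, z in rad. In form: gripper tx ty tz ax ay az; .... A call has 1 to 8 rows; each row is the pose to reach, as a shift and turn from the pose commanded when the call began, along the tool's axes at that moment; what a row does not reach only later rows make up. A row lasts 1/10 s, in which the tool goes at most 50 mm and 8.59 degrees, less where a joint would pass 70% of its speed; a pose out of reach is approached as far as the arm can. A call with a gripper value outside its range is refused whole. The fingers move at their own pace and stop on an object; the grip force is fixed at half the most. Time passes only in rows, so rows that repeat a pose let the fingers close. It gives the time, the measured TCP pose, the force, the opening and the grip force at its end, in the units of the state.
- manip.state(): the state, without advancing time (a new reading comes with each control period).
- manip.capture(name): name is "side" or "top" or "wrist"; returns a dict with "img" (400x640x3 uint8, red, green, blue), "fx", "fy", "cx", "cy" (pixels), "R" (3x3) and "t" (3): a world point X has camera coordinates R X + t; the wrist camera has in their place "tool_from_camera" (4x4, takes a point from camera to tool coordinates, whose origin is the TCP and whose axes are the flange's). Camera axes: x right, y down, z forward; pixel columns grow to the right and rows downward; lengths in m; the calibration is good to about 2 mm. A picture is of the moment at which its call begins: read the wrist's pose just before it. There is no depth.
- manip.job_done(): hands the job in; it is judged then, once.
The state is a dict: "time_s": time; "joint_pos": joint angles; "joint_velocities": joint speeds; "joint_efforts": joint torques, N m; "position": TCP position; "eef_rot": TCP orientation; "force": force on the tool from outside, world axes, zero at the start; "torque": the same for the moment, N m; "gripper_width": opening from 0.0 (shut) to 1.0 (fully open); "grip_force": force on a finger pad.
Only numpy, scipy, OpenCV 4.12 (cv2) and the standard library are available. Lean on these libraries where they do the work, as an engineer would, in place of code of your own. Each camera call takes 0.05 s, during which the arm holds its last target. There are 200 camera calls.

### The job

The slim-headed filter cartridge in the two-station gas purifier is spent. Open the cartridge case until its lid rests back on its stop; pull that cartridge's knurled spring collar straight out from the sloping face, turn it counter-clockwise as far as it goes and let it spring home in that open position, then draw the cartridge out and set it down gently, upright on the floor of the empty pocket of the case. Leave the broad-headed cartridge locked in its station, and do not disturb the spare or the things standing about.

Things in the scene. Friction and masses are not known exactly. Their poses are not given: they have to be found in the camera images.
- purifier: Fixed grey wedge with an aluminium face plate (200 mm along y, 110 mm up the slope), origin under its centre, base 126 x 206 mm, fittings at the back to x = 80. The face leans 32 degrees to -x: both stations' axes point out of it along (-0.530, 0, 0.848) in the body's frame, 96 mm apart along y. Face centre at (0, 0, 55 mm).
- port_L (a point): Bottom of the socket of station L of the purifier (L is the station at +y of the purifier, R at -y), on the station's axis, 2 mm above the face: where the origin of a seated cartridge lies. The socket is a bore 30 mm wide and 24 mm deep; the cartridge's ears rest on its rim, its z along the station's axis.
- port_R (a point): The same for station R of the purifier (L is the station at +y of the purifier, R at -y).
- grip_L (a point): Point on the axis of station L's collar, at gripping height, moving with it. The collar is a knurled steel ring 63 mm across, from 18 mm below this point to 14 mm above it (6 mm off the face when home). A seated cartridge's head stands up through it to 46 mm (slim) or 42 mm (broad) beyond this point. While locked, two lugs inside the collar's top lie over the cartridge's ears.
- grip_R (a point): The same on the collar of station R.
- lift_L (a joint): How far the collar of station L is pulled out along the axis, m: 0 home, 0.012 limit. A spring holds it home (7 N at 0, 13 N at 0.012). It can turn only while pulled out 8 mm or more.
- lift_R (a joint): The same for station R.
- collar_L (a joint): Turn of station L's collar, rad, counter-clockwise seen from outside: 0 locked (white index line at the lower edge of the face), 1.047 open stop. Pulled out it turns freely between; let go at either end it springs home and stays. Open, its lugs clear the ears and the cartridge can be drawn straight out along the axis.
- collar_R (a joint): The same for station R.
- spent: Spent cartridge, 68 mm long, in station L or R at the start. Origin under the centre of its foot, z along its axis to the head: steel foot 27 mm across to z = 24, bayonet ears (a bar 45 mm along x, 18 along y) to 29, white shoulder 34 mm across to 33, then tapering to a slim head 22 mm across from 37 to 66. 140 g. Seated, its ears lie up and down the slope.
- keeper: The broad-headed cartridge, 64 mm long, in the other station, to be left locked. Origin under the centre of its foot, z along its axis to the head: steel foot 27 mm across to z = 24, bayonet ears (a bar 45 mm along x, 18 along y) to 29, white shoulder 34 mm across to 33, then a ribbed head 35 mm across up to 64.
- spare: A new cartridge like the spent one (slim head), standing upright in the +y pocket of the case; leave it.
- case: Fixed grey case, base 100 x 140 x 52 mm, origin at the centre of its underside, front to -x, two pockets side by side along y, each 62 x 62 mm with rubber floor at z = 8 mm; walls and the divider between them are up to 52 mm high, the rubber pads before and behind the pockets 41 mm.
- pocket (a point): Centre of the floor of the empty pocket, at (0, -34, 8 mm) in the case's frame: the spent cartridge's origin should come here.
- hinge (a point): The lid's hinge axis, along the case's y, at the back rim: (52, 0, 53 mm) in the case's frame.
- lid_shell (a joint): Opening of the lid, rad: 0 shut, 1.8 leaning back on its stop. The lid is a shell 104 x 144 x 40 mm, 160 g; it falls shut below about 1.1 and open above. Open, it stands up to 0.19 m above the worktop behind the pockets.
- lid_tab (a point): Centre of the grip part of the black lift tab on the lid's front edge: the tab is 36 mm wide along y and 9 mm thick and stands 42 mm out from the lid's front, this point 25 mm out from the front, 129 mm before and 6.5 mm above the hinge axis when shut; it moves with the lid.
- amber_bottle: Bystander: brown bottle with a white cap, 48 mm across, 90 mm high.
- standard_bottle: Bystander: white bottle, 38 mm across, 75 mm high.
Mind the look-alikes: they are no part of the job. What is shaped like the spent but green is not meant. Leave any purple look-alike of the keeper alone.

How it is judged:
By the outcome, as a careful person would: the job done as asked, in the order asked, and still so for the second after the job is handed in, with the robot touching nothing.
It also fails if it takes over 61 s, if anything falls off the work surface, if the arm or the gripper's body presses on something with over 40 N, if the wrist force passes 120 N, or if a joint passes its speed limit or range.

## Working session

There is one attempt and no reset: what is moved stays moved. The work goes in short steps, Python scripts to look and compute and a tool call to move; the robot and the scene stay as the last step left them, time stands still between calls to the robot, and variables do not carry over. Pictures are saved under pics/ and viewed, at most 10 in all, crops included, and the job is handed in when it is done.

Besides the shell and the picture viewer there is one more tool, called after "Call:" by a JSON object that holds its "method" and its "body". apply_moves: Moves the arm, as the interface text tells. Its arguments: {"type":"object","properties":{"plan":{"type":"string"}},"required":["plan"]}

```bash
ls; mkdir -p pics; python3 - <<'E'
from plant import manip
import cv2,numpy as np
for n in("side","top"):
    c=manip.capture(n); cv2.imwrite(f"pics/{n}0.png",c["img"][:,:,::-1]); print(n,c["fx"],c["fy"],c["cx"],c["cy"],np.round(c["R"],3).tolist(),np.round(c["t"],3).tolist(), np.round(-c["R"].T@c["t"],3))
s=manip.state();print(s)
E
```

```text
pics
side 429.75965945058033 429.75965945058033 318.1378603341282 199.26878154805576 [[0.943, -0.334, 0.015], [-0.206, -0.615, -0.761], [0.263, 0.714, -0.648]] [-0.503, 0.164, 0.807] [ 0.296 -0.644  0.656]
top 438.807966768735 438.807966768735 324.4657279021362 196.12415299137393 [[0.027, -1.0, -0.014], [-0.992, -0.025, -0.127], [0.127, 0.018, -0.992]] [-0.007, 0.55, 1.199] [ 0.393 -0.014  1.259]
{'time_s': 0.1, 'joint_pos': array([-1.41007626e+00,  3.59432483e-01,  1.51130045e+00,  1.56042160e-05,
        1.27247546e+00, -1.15107922e-01]), 'joint_velocities': array([-0.00131007, -0.00135662, -0.00282668, -0.00038483,  0.00033598,
       -0.00122182]), 'joint_efforts': array([-6.33591526e-07, -5.28655350e+01, -2.79351228e+01, -3.41892182e-04,
        5.08932528e-03,  5.78754282e-06]), 'position': array([ 0.16330854, -0.57676107,  0.24454694]), 'eef_rot': array([-3.13998932e+00, -2.00382280e-04,  2.75823228e-01]), 'force': array([ 0.59571113, -0.54127532, -0.51472641]), 'torque': array([-0.00622311,  0.04559368,  0.02289261]), 'grip_force': 0.0, 'gripper_width': 1.0041245576725877}
```

View pics/top0.png

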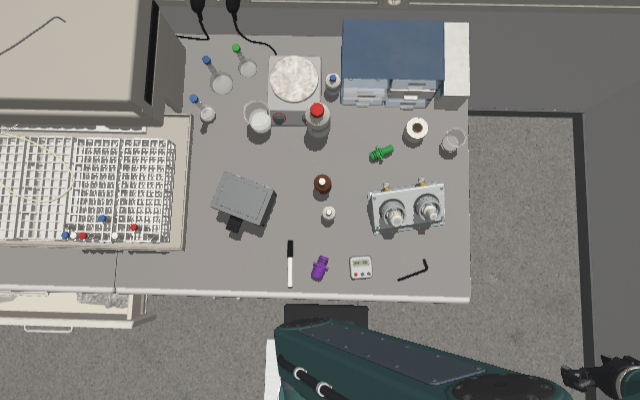

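View pics/side0.png

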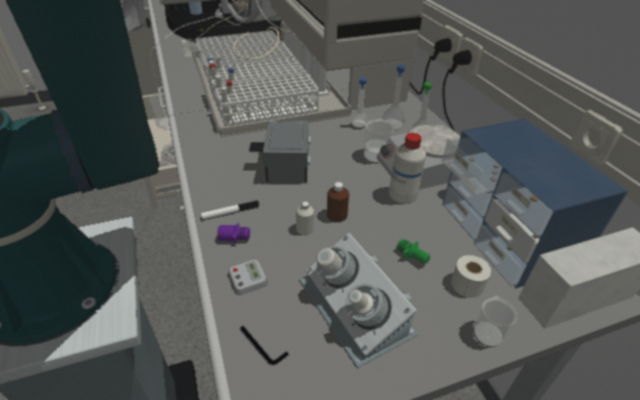

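```bash
python3 - <<'E'
import cv2,numpy as np
s=cv2.imread("pics/side0.png");t=cv2.imread("pics/top0.png")
a=cv2.resize(s[235:360,290:420],(416,400),interpolation=cv2.INTER_CUBIC) # 3.2x
b=cv2.resize(t[175:240,360:452],(368,260),interpolation=cv2.INTER_CUBIC) #4x
c=cv2.resize(t[165:240,205:280],(300,300),interpolation=cv2.INTER_CUBIC) #4x
o=np.zeros((600,800,3),np.uint8);o[:400,:416]=a;o[:260,424:792]=b;o[290:590,424:724]=c
cv2.imwrite("pics/crop1.png",o)
E
```

```text
(no output)
```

View pics/crop1.png

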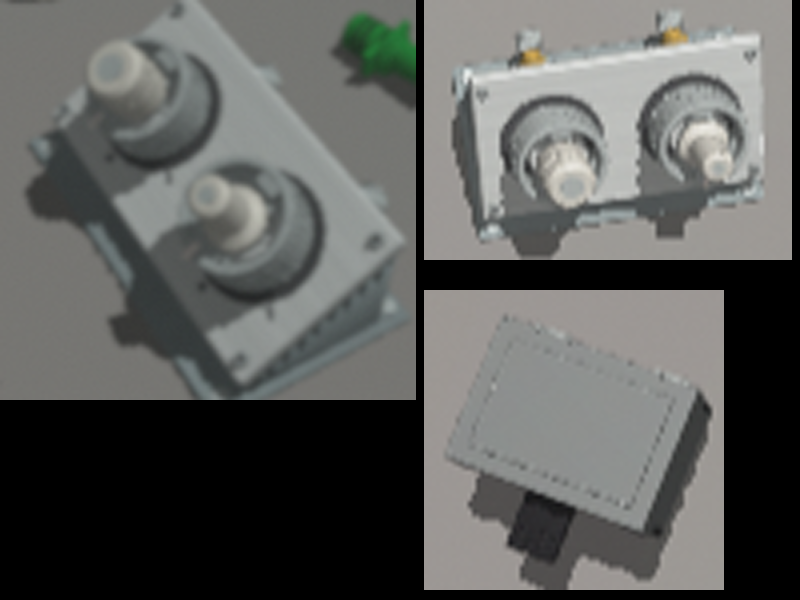

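```bash
cat > h.py <<'E'
import numpy as np
from plant import manip
from scipy.spatial.transform import Rotation as Ro
def ray(c,p):
    d=c["R"].T@np.array([(p[0]-c["cx"])/c["fx"],(p[1]-c["cy"])/c["fy"],1]); return -c["R"].T@c["t"],d/np.linalg.norm(d)
def plane(c,p,z):
    o,d=ray(c,p); return o+d*(z-o[2])/d[2]
def tri(rs):
    A=0;b=0
    for o,d in rs:
        P=np.eye(3)-np.outer(d,d);A=A+P;b=b+P@o
    x=np.linalg.solve(A,b);return x,[np.linalg.norm((np.eye(3)-np.outer(d,d))@(x-o)) for o,d in rs]
def proj(c,X):
    q=c["R"]@X+c["t"];return np.array([c["fx"]*q[0]/q[2]+c["cx"],c["fy"]*q[1]/q[2]+c["cy"]])
def wcam():
    s=manip.state();c=manip.capture("wrist");T=c["tool_from_camera"]
    Rw=Ro.from_euler("xyz",s["eef_rot"]).as_matrix()
    Rc=Rw@T[:3,:3];o=Rw@T[:3,3]+s["position"]
    c["R"]=Rc.T;c["t"]=-Rc.T@o;return c
def move(P,R):
    "shift in 40mm units and rotvec from current pose, in tool axes"
    s=manip.state();Rw=Ro.from_euler("xyz",s["eef_rot"])
    return np.round(Rw.inv().apply(np.array(P)-s["position"])/.04,3),np.round((Rw.inv()*Ro.from_matrix(R)).as_rotvec(),3)
E
python3 - <<'E'
from h import *
s=manip.capture("side");t=manip.capture("top")
print("slim",tri([ray(t,(433.2,217)),ray(s,(354.4,296.6))]))
print("broad",tri([ray(t,(397,222)),ray(s,(326.9,256.3))]))
L=np.array([plane(t,(205+(u-424)/4,165+(v-290)/4),.092) for u,v in[(505,316),(697,388),(645,530),(447,457)]])
print(L.round(3),L.mean(0),[np.linalg.norm(L[i]-L[i-1]).round(3) for i in range(4)])
e=(L[0]+L[1]-L[2]-L[3]);f=L[0]+L[3]-L[1]-L[2];print(np.arctan2(e[1],e[0]),np.arctan2(-f[0],f[1]))
print("tab tip",plane(t,(205+(533-424)/4,165+(555-290)/4),.06))
f=[plane(t,(360+(u-424)/4,175+v/4),z) for u,v,z in[(467,75,.102),(757,37,.102),(490,237-5,.008),(762,197,.008)]];print(np.round(f,3))
for n,p in [("amber",(322,182)),("std",(328,213))]:print(n,plane(t,p,.08))
E
```

```text
slim (array([ 0.49225232, -0.27983394,  0.1107264 ]), [np.float64(0.00027475489573887667), np.float64(0.00027475489573874554)])
broad (array([ 0.47913862, -0.18640491,  0.10913637]), [np.float64(0.002621061781798773), np.float64(0.002621061781798699)])
[[0.603 0.277 0.092]
 [0.557 0.145 0.092]
 [0.461 0.175 0.092]
 [0.506 0.311 0.092]] [0.53158464 0.22680844 0.092     ] [np.float64(0.103), np.float64(0.14), np.float64(0.101), np.float64(0.143)]
-0.3218859352154601 -0.3295546556225841
tab tip [0.4433038  0.25643978 0.06      ]
[[ 0.55  -0.117  0.102]
 [ 0.581 -0.309  0.102]
 [ 0.451 -0.143  0.008]
 [ 0.481 -0.335  0.008]]
amber [0.58242505 0.0141619  0.08      ]
std [ 0.49823884 -0.00432552  0.08      ]
```

```bash
cat >> h.py <<'E'
def down(yaw): return Ro.from_euler("xyz",[np.pi,0,yaw]).as_matrix()
E
python3 - <<'E'
from h import *
print(move([.42,-.28,.30],down(1.376)))
print(np.round(manip.capture("wrist")["tool_from_camera"],3))
E
```

```text
(array([ 8.197, -5.397, -1.374]), array([-1.0e-03, -1.0e-03, -1.1e+00]))
[[-0.    -0.965 -0.261  0.067]
 [ 1.    -0.    -0.001 -0.   ]
 [ 0.001 -0.261  0.965 -0.129]
 [ 0.     0.     0.     1.   ]]
```

Call:
{"method": "apply_moves", "body": {"plan": "85 8.2 -5.4 -1.375 0 0 -1.1;85 8.2 -5.4 -1.375 0 0 -1.1;85 8.2 -5.4 -1.375 0 0 -1.1;85 8.2 -5.4 -1.375 0 0 -1.1;85 8.2 -5.4 -1.375 0 0 -1.1;85 8.2 -5.4 -1.375 0 0 -1.1;85 8.2 -5.4 -1.375 0 0 -1.1;85 8.2 -5.4 -1.375 0 0 -1.1"}}

```text
time_s: 1.05
position: [0.4212, -0.2782, 0.3008]
eef_rot: [3.141, 0.0, 1.381]
force: [0.6, -1.8, -0.3]
gripper_width: 0.993
grip_force: 0.0
```

```bash
python3 - <<'E'
from h import *
print(manip.state()["joint_pos"])
print(move([.45,0.03,.28],down(2.4)))
E
```

```text
[-7.20813664e-01  1.70949155e-01  1.63270559e+00  2.43413801e-04
  1.33753013e+00 -5.30942171e-01]
(array([ 7.703, -0.749,  0.519]), array([ 0.   ,  0.   , -1.019]))
```

Call:
{"method": "apply_moves", "body": {"plan": "85 7.7 -0.75 0.5 0 0 -1.02;85 7.7 -0.75 0.5 0 0 -1.02;85 7.7 -0.75 0.5 0 0 -1.02;85 7.7 -0.75 0.5 0 0 -1.02;85 7.7 -0.75 0.5 0 0 -1.02;85 7.7 -0.75 0.5 0 0 -1.02;85 7.7 -0.75 0.5 0 0 -1.02;85 7.7 -0.75 0.5 0 0 -1.02"}}

```text
time_s: 1.85
position: [0.4501, 0.0298, 0.2802]
eef_rot: [3.142, -0.001, 2.401]
force: [1.4, -0.0, 0.3]
gripper_width: 0.996
grip_force: 0.0
```

```bash
python3 - <<'E'
from h import *
print(move([.459,0.251,.20],down(2.817)))
E
```

```text
(array([3.567, 4.231, 2.006]), array([ 0.   , -0.001, -0.416]))
```

Call:
{"method": "apply_moves", "body": {"plan": "85 3.57 4.23 2 0 0 -0.416;85 3.57 4.23 2 0 0 -0.416;85 3.57 4.23 2 0 0 -0.416;85 3.57 4.23 2 0 0 -0.416;85 3.57 4.23 2 0 0 -0.416;85 3.57 4.23 2 0 0 -0.416;85 3.57 4.23 2 0 0 -0.416;85 3.57 4.23 2 0 0 -0.416"}}

```text
time_s: 2.65
position: [0.4609, 0.2475, 0.2007]
eef_rot: [-3.141, 0.0, 2.809]
force: [0.6, 0.1, 0.1]
gripper_width: 0.995
grip_force: 0.0
```

```bash
python3 - <<'E'
from h import *
import cv2
c=wcam();np.savez("w1.npz",**{k:c[k] for k in c})
im=c["img"].copy()
p=proj(c,np.array([.4586,.2514,.064])).astype(int);print(p)
cv2.circle(im,tuple(int(v) for v in p),4,(255,0,0),1)
cv2.imwrite("pics/w1.png",im[:,:,::-1])
E
```

```text
[327 185]
```

View pics/w1.png

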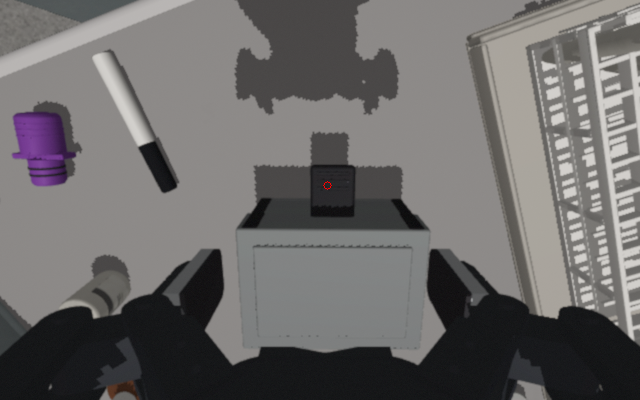

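```bash
python3 - <<'E'
from h import *
c=dict(np.load("w1.npz"))
a=plane(c,(312,165),.064);b=plane(c,(354,165),.064);print(a,b,np.linalg.norm(a-b))
m=(a+b)/2; ex=np.array([np.cos(-.325),np.sin(-.325),0]); tab=m+ex*.017; print("tab",tab)
L=[plane(c,p,.092) for p in[(238,229),(427,229),(421,347),(245,347)]];L=np.array(L);print(L.round(4),L.mean(0));d=L[0]-L[1];print(np.arctan2(-d[0],d[1]), [np.linalg.norm(L[i]-L[i-1]) for i in range(4)])
E
```

```text
[0.43910741 0.24519897 0.064     ] [0.44983721 0.27623085 0.064     ] 0.032834531163446694
tab [0.46058237 0.25528666 0.064     ]
[[0.4619 0.1804 0.092 ]
 [0.5073 0.3117 0.092 ]
 [0.6047 0.2813 0.092 ]
 [0.5579 0.1461 0.092 ]] [0.53293962 0.22986857 0.092     ]
2.808643716943313 [np.float64(0.10191696891040355), np.float64(0.1389984268087708), np.float64(0.10197227972113934), np.float64(0.14306848680798706)]
```

```bash
python3 - <<'E'
from h import *
print(move([.460,0.2535,.055],down(2.809)))
E
```

```text
(array([0.073, 0.135, 3.646]), array([ 0.   ,  0.001, -0.   ]))
```

Call:
{"method": "apply_moves", "body": {"plan": "85 0.07 0.07 1;85 0.07 0.07 1.8;85 0.07 0.07 1.8"}}

```text
schema error: expected 7 numbers
```

```bash
python3 - <<'E'
from h import *
print(manip.state()["position"],move([.460,0.2535,.055],down(2.809)))
E
```

```text
[0.46090187 0.24745619 0.20084748] (array([0.073, 0.135, 3.646]), array([ 0.   ,  0.001, -0.   ]))
```

Call:
{"method": "apply_moves", "body": {"plan": "85 0.07 0.07 1 0 0 0;85 0.07 0.07 2 0 0 0;85 0.07 0.07 2 0 0 0;85 0.07 0.07 2 0 0 0"}}

```text
time_s: 3.1
position: [0.4586, 0.2515, 0.1208]
eef_rot: [-3.141, -0.001, 2.81]
force: [0.9, 0.8, -0.2]
gripper_width: 0.995
grip_force: 0.0
```

```bash
python3 - <<'E'
from h import *
print(manip.state()["position"],move([.460,0.2535,.055],down(2.809)))
E
```

```text
[0.45859039 0.25150955 0.12083574] (array([-0.019,  0.06 ,  1.646]), array([-0.001, -0.001,  0.001]))
```

Call:
{"method": "apply_moves", "body": {"plan": "85 -0.02 0.06 1 0 0 0;85 -0.02 0.06 1.65 0 0 0;85 -0.02 0.06 1.65 0 0 0;20 -0.02 0.06 1.65 0 0 0;20 -0.02 0.06 1.65 0 0 0;20 -0.02 0.06 1.65 0 0 0;20 -0.02 0.06 1.65 0 0 0;20 -0.02 0.06 1.65 0 0 0"}}

```text
time_s: 3.9
position: [0.4608, 0.2538, 0.0563]
eef_rot: [-3.141, 0.002, 2.813]
force: [-1.7, -6.1, 13.6]
gripper_width: 0.407
grip_force: 58.4
```

```bash
python3 - <<'E'
import numpy as np
for a,b,n in[(.05,.85,8),(.85,1.5,8),(1.5,1.85,5)]:
    for p in np.linspace(a,b,n+1)[1:]: print(20,round(129*(np.cos(p)-np.cos(a))/40,2),0,round(-129*(np.sin(p)-np.sin(a))/40,2),"0 0 0",end="; ")
    print()
E
```

```text
20 -0.03 0 -0.32 0 0 0; 20 -0.1 0 -0.64 0 0 0; 20 -0.19 0 -0.94 0 0 0; 20 -0.32 0 -1.24 0 0 0; 20 -0.47 0 -1.52 0 0 0; 20 -0.65 0 -1.79 0 0 0; 20 -0.86 0 -2.04 0 0 0; 20 -1.09 0 -2.26 0 0 0; 
20 -0.2 0 -0.16 0 0 0; 20 -0.42 0 -0.31 0 0 0; 20 -0.65 0 -0.44 0 0 0; 20 -0.89 0 -0.55 0 0 0; 20 -1.13 0 -0.64 0 0 0; 20 -1.38 0 -0.71 0 0 0; 20 -1.64 0 -0.76 0 0 0; 20 -1.9 0 -0.79 0 0 0; 
20 -0.23 0 -0.01 0 0 0; 20 -0.45 0 -0.0 0 0 0; 20 -0.68 0 0.02 0 0 0; 20 -0.9 0 0.06 0 0 0; 20 -1.12 0 0.12 0 0 0;
```

Call:
{"method": "apply_moves", "body": {"plan": "20 -0.03 0 -0.32 0 0 0; 20 -0.1 0 -0.64 0 0 0; 20 -0.19 0 -0.94 0 0 0; 20 -0.32 0 -1.24 0 0 0; 20 -0.47 0 -1.52 0 0 0; 20 -0.65 0 -1.79 0 0 0; 20 -0.86 0 -2.04 0 0 0; 20 -1.09 0 -2.26 0 0 0"}}

```text
time_s: 4.7
position: [0.5008, 0.2397, 0.1449]
eef_rot: [-3.14, -0.002, 2.812]
force: [1.3, -4.6, -10.7]
gripper_width: 0.403
grip_force: 60.8
```

Call:
{"method": "apply_moves", "body": {"plan": "20 -0.2 0 -0.16 0 0 0; 20 -0.42 0 -0.31 0 0 0; 20 -0.65 0 -0.44 0 0 0; 20 -0.89 0 -0.55 0 0 0; 20 -1.13 0 -0.64 0 0 0; 20 -1.38 0 -0.71 0 0 0; 20 -1.64 0 -0.76 0 0 0; 20 -1.9 0 -0.79 0 0 0"}}

```text
time_s: 5.5
position: [0.5714, 0.2149, 0.1761]
eef_rot: [-3.139, -0.005, 2.812]
force: [-7.9, -4.7, -5.0]
gripper_width: 0.4
grip_force: 60.4
```

Call:
{"method": "apply_moves", "body": {"plan": "20 -0.23 0 -0.01 0 0 0; 20 -0.45 0 0 0 0 0; 20 -0.68 0 0.02 0 0 0; 20 -0.9 0 0.06 0 0 0; 20 -1.05 0 0.1 0 0 0; 20 -1.05 0 0.1 0 0 0"}}

```text
time_s: 6.1
position: [0.6126, 0.2004, 0.1724]
eef_rot: [-3.138, -0.002, 2.812]
force: [-4.1, -9.4, 0.7]
gripper_width: 0.406
grip_force: 59.7
```

Call:
{"method": "apply_moves", "body": {"plan": "60 0 0 0 0 0 0; 60 0 0 0 0 0 0; 60 0 0 0 0 0 0; 60 0 0 -0.5 0 0 0; 60 0 0 -1.5 0 0 0; 60 0 0 -2.5 0 0 0; 60 1 0 -3 0 0 0; 85 2 0 -3 0 0 0"}}

```text
time_s: 6.9
position: [0.54, 0.2295, 0.297]
eef_rot: [3.135, 0.008, 2.811]
force: [-0.3, 1.4, -0.1]
gripper_width: 0.851
grip_force: 0.0
```

```bash
python3 - <<'E'
from h import *
import cv2
a=manip.capture("top")["img"][160:250,190:300];b=manip.capture("side")["img"][90:220,220:350]
o=np.zeros((400,800,3),np.uint8);o[:360,:440]=cv2.resize(a,(440,360));o[:390,405+5:800]=cv2.resize(b,(390,390))
cv2.imwrite("pics/lid.png",o[:,:,::-1])
s=manip.state();print(s["position"],s["force"],s["joint_pos"])
E
```

```text
[0.53352392 0.2300268  0.29403278] [0.98629917 0.17655077 0.46331022] [ 0.28694685  0.29130975  1.48698776  0.00205378  1.36296999 -0.95713384]
```

View pics/lid.png

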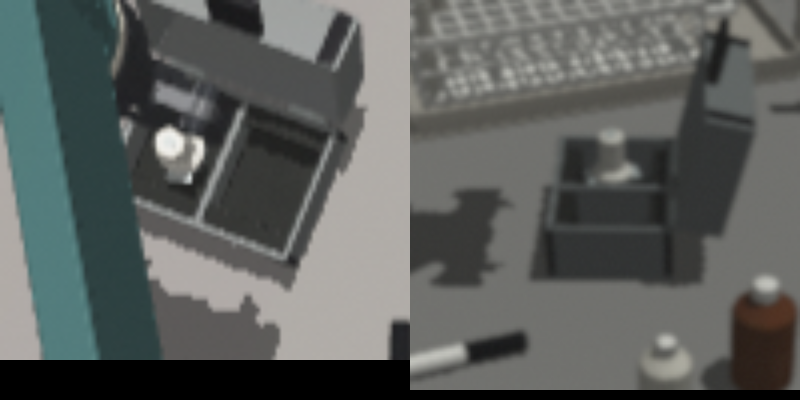

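```bash
python3 - <<'E'
from h import *
print(move([.47,.05,.29],down(1.8)))
E
```

```text
(array([ 0.058, -4.772,  0.092]), array([ 1.000e-03, -2.000e-03,  1.014e+00]))
```

Call:
{"method": "apply_moves", "body": {"plan": "85 0.06 -4.77 0.1 0 0 1.01;85 0.06 -4.77 0.1 0 0 1.01;85 0.06 -4.77 0.1 0 0 1.01;85 0.06 -4.77 0.1 0 0 1.01;85 0.06 -4.77 0.1 0 0 1.01;85 0.06 -4.77 0.1 0 0 1.01;85 0.06 -4.77 0.1 0 0 1.01;85 0.06 -4.77 0.1 0 0 1.01"}}

```text
time_s: 7.8
position: [0.4742, 0.0482, 0.2888]
eef_rot: [3.14, 0.0, 1.801]
force: [0.4, 0.6, 0.2]
gripper_width: 0.995
grip_force: 0.0
```

```bash
python3 - <<'E'
from h import *
print(move([.44,-.18,.29],down(.85)))
t=manip.capture("top")
P=[plane(t,(190+u/4,160+v/4),.052) for u,v in[(240,105),(335,140),(290,258),(200,215)]]
print(np.round(P,4),np.mean(P,0))
E
```

```text
(array([-5.361, -2.132, -0.034]), array([ 0.002, -0.001,  0.951]))
[[0.57   0.2153 0.052 ]
 [0.5471 0.1479 0.052 ]
 [0.4644 0.1756 0.052 ]
 [0.4925 0.2393 0.052 ]] [0.51848845 0.19454138 0.052     ]
```

Call:
{"method": "apply_moves", "body": {"plan": "85 -5.36 -2.13 0 0 0 0.95;85 -5.36 -2.13 0 0 0 0.95;85 -5.36 -2.13 0 0 0 0.95;85 -5.36 -2.13 0 0 0 0.95;85 -5.36 -2.13 0 0 0 0.95;85 -5.36 -2.13 0 0 0 0.95;85 -5.36 -2.13 0 0 0 0.95;85 -5.36 -2.13 0 0 0 0.95"}}

```text
time_s: 8.65
position: [0.4397, -0.1803, 0.2884]
eef_rot: [3.141, -0.0, 0.854]
force: [0.5, -0.2, -0.5]
gripper_width: 0.995
grip_force: 0.0
```

```bash
cat >> h.py <<'E'
YAW=.15
def face(psi=0):
    "tool along the station axis, turned psi about tool z"
    return (Ro.from_euler("z",YAW)*Ro.from_euler("y",-.5585)*Ro.from_euler("x",np.pi)*Ro.from_euler("z",psi)).as_matrix()
def axis(): return -face()[:,2]
E
python3 - <<'E'
from h import *
print(axis(),face().round(2).tolist())
print(move([.459,-.285,.18],face()))
E
```

```text
[-0.52396435 -0.07918947  0.84805094] [[0.84, 0.15, 0.52], [0.13, -0.99, 0.08], [0.53, 0.0, -0.85]]
(array([-1.657,  2.083,  2.709]), array([-0.196,  0.535,  0.685]))
```

Call:
{"method": "apply_moves", "body": {"plan": "85 -1.66 2.08 1 -0.196 0.535 0.685;85 -1.66 2.08 1 -0.196 0.535 0.685;85 -1.66 2.08 1 -0.196 0.535 0.685;85 -1.66 2.08 1.5 -0.196 0.535 0.685;85 -1.66 2.08 2 -0.196 0.535 0.685;85 -1.66 2.08 2.7 -0.196 0.535 0.685;85 -1.66 2.08 2.7 -0.196 0.535 0.685;85 -1.66 2.08 2.7 -0.196 0.535 0.685"}}

```text
time_s: 9.45
position: [0.458, -0.2843, 0.1801]
eef_rot: [-3.141, -0.556, 0.152]
force: [0.1, -0.0, -0.1]
gripper_width: 0.995
grip_force: 0.0
```

```bash
python3 - <<'E'
from h import *
import cv2
c=wcam();np.savez("w2.npz",**c)
im=c["img"].copy()
g=np.array([.5164,-.2762,.0745]);a=axis();f=face()
for h,r,col in((.014,.0315,(255,0,0)),(.046,.011,(0,255,0))):
    for th in np.linspace(0,2*np.pi,60):
        p=proj(c,g+a*h+r*(np.cos(th)*f[:,0]+np.sin(th)*f[:,1]));cv2.circle(im,(int(p[0]),int(p[1])),1,col,-1)
cv2.imwrite("pics/w2.png",im[:,:,::-1]);s=manip.state();print(s["joint_pos"],s["position"],s["eef_rot"])
E
```

```text
[-1.02414287  0.26170012  2.03233142  0.7724342   0.77350103 -0.15337936] [ 0.45908958 -0.28546656  0.18131591] [ 3.13849526 -0.55740729  0.1541355 ]
```

View pics/w2.png

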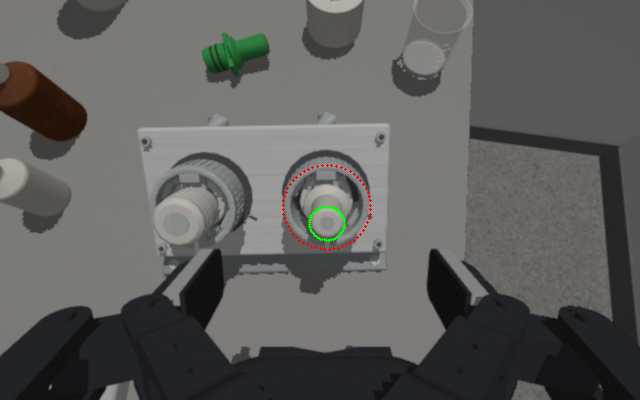

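```bash
python3 - <<'E'
import cv2,numpy as np
c=dict(np.load("w2.npz"))
cv2.imwrite("pics/w2c.png",cv2.resize(c["img"][110:275,135:400,::-1],None,fx=3,fy=3,interpolation=cv2.INTER_CUBIC))
E
```

```text
(no output)
```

View pics/w2c.png

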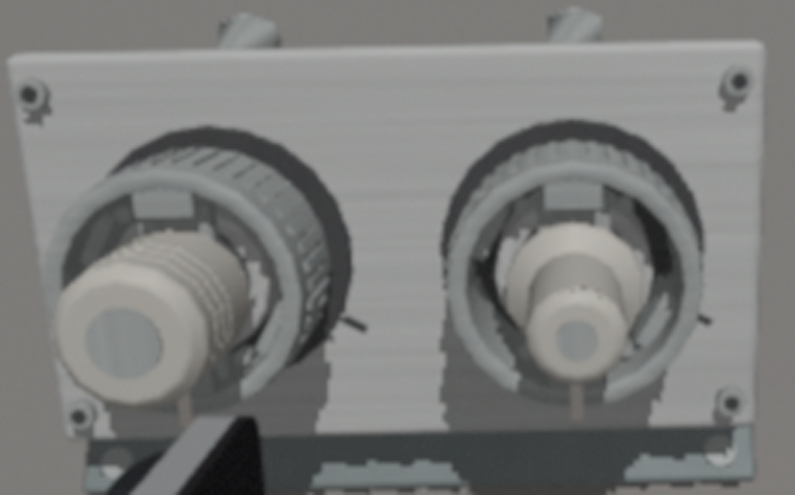

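```bash
sed -i 's/^YAW=.15/YAW=.16/' h.py; cat >> h.py <<'E'
G=np.array([.5164,-.2762,.0745])+.001*np.array([.84,.13,.53])
E
python3 - <<'E'
from h import *
print(move(G+axis()*.075,face(.5)))
E
```

```text
(array([-0.158, -0.007,  1.159]), array([ 0.006, -0.   ,  0.495]))
```

Call:
{"method": "apply_moves", "body": {"plan": "85 -0.16 0 1.16 0.006 0 0.495;85 -0.16 0 1.16 0.006 0 0.495;85 -0.16 0 1.16 0.006 0 0.495;85 -0.16 0 1.16 0.006 0 0.495;85 -0.16 0 1.16 0.006 0 0.495;85 -0.16 0 1.16 0.006 0 0.495"}}

```text
time_s: 10.1
position: [0.4788, -0.2827, 0.1391]
eef_rot: [-2.851, -0.487, -0.412]
force: [0.0, -0.2, -0.5]
gripper_width: 0.997
grip_force: 0.0
```

```bash
python3 - <<'E'
from h import *
import cv2
c=wcam();np.savez("w3.npz",**c)
im=c["img"].copy()
a=axis();f=face()
for h,r,col in((.014,.0315,(255,0,0)),(.046,.011,(0,255,0))):
    for th in np.linspace(0,2*np.pi,90):
        p=proj(c,G+a*h+r*(np.cos(th)*f[:,0]+np.sin(th)*f[:,1]));cv2.circle(im,(int(p[0]),int(p[1])),0,col,-1)
cv2.imwrite("pics/w3.png",cv2.resize(im[100:380,150:490,::-1],None,fx=2,fy=2,interpolation=cv2.INTER_CUBIC));print(move(G-axis()*.005,face(.5)))
E
```

```text
(array([-0.018,  0.002,  1.998]), array([ 0.   , -0.003,  0.   ]))
```

View pics/w3.png

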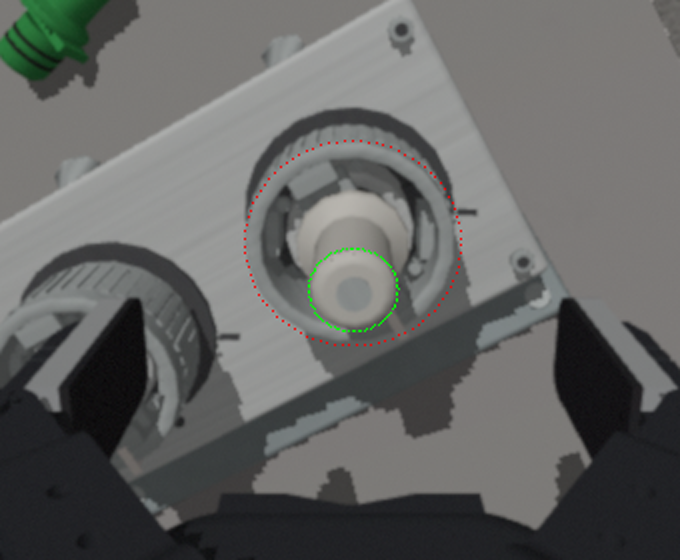

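Call:
{"method": "apply_moves", "body": {"plan": "85 -0.02 0 0.5 0 0 0;85 -0.02 0 1 0 0 0;85 -0.02 0 1.4 0 0 0;85 -0.02 0 1.7 0 0 0;85 -0.02 0 1.9 0 0 0;85 -0.02 0 2 0 0 0;85 -0.02 0 2 0 0 0"}}

```text
time_s: 10.85
position: [0.5188, -0.2746, 0.0694]
eef_rot: [-2.847, -0.484, -0.417]
force: [-0.9, -0.3, 0.1]
gripper_width: 0.996
grip_force: 0.0
```

Call:
{"method": "apply_moves", "body": {"plan": "50 0 0 0 0 0 0;50 0 0 0 0 0 0;50 0 0 0 0 0 0;50 0 0 0 0 0 0;50 0 0 0 0 0 0"}}

```text
time_s: 11.35
position: [0.5183, -0.2748, 0.0705]
eef_rot: [-2.847, -0.485, -0.418]
force: [-5.4, 0.0, 7.1]
gripper_width: 0.716
grip_force: 62.6
```

Call:
{"method": "apply_moves", "body": {"plan": "50 0 0 -0.1 0 0 0;50 0 0 -0.2 0 0 0;50 0 0 -0.27 0 0 0;50 0 0 -0.27 0 0 0;50 0 0 -0.27 0 0 0"}}

```text
time_s: 11.85
position: [0.5132, -0.2756, 0.0786]
eef_rot: [-2.847, -0.484, -0.418]
force: [8.9, 1.2, -10.2]
gripper_width: 0.712
grip_force: 67.8
```

Call:
{"method": "apply_moves", "body": {"plan": "50 0 0 0 0 0 -0.12;50 0 0 0 0 0 -0.25;50 0 0 0 0 0 -0.38;50 0 0 0 0 0 -0.51;50 0 0 0 0 0 -0.64;50 0 0 0 0 0 -0.77;50 0 0 0 0 0 -0.9;50 0 0 0 0 0 -0.98"}}

```text
time_s: 12.65
position: [0.5135, -0.2775, 0.0786]
eef_rot: [2.858, -0.489, 0.71]
force: [8.1, -3.0, -11.7]
gripper_width: 0.712
grip_force: 67.8
```

Call:
{"method": "apply_moves", "body": {"plan": "50 0 0 0 0 0 -0.05;50 0 0 0 0 0 -0.09;50 0 0 0 0 0 -0.09"}}

```text
time_s: 12.95
position: [0.5136, -0.2776, 0.0787]
eef_rot: [2.816, -0.464, 0.801]
force: [8.1, -3.8, -11.4]
gripper_width: 0.711
grip_force: 67.9
```

```bash
python3 - <<'E'
from h import *
s=manip.state();R=Ro.from_euler("xyz",s["eef_rot"]);print("turn",(Ro.from_matrix(face(.5)).inv()*R).as_rotvec(),"axial torque",s["torque"]@axis(),"F",s["force"]@axis())
E
```

```text
turn [-0.00360868  0.00165341 -1.06397845] axial torque -0.6551284005141859 F -13.545592099016075
```

Call:
{"method": "apply_moves", "body": {"plan": "50 0 0 0 0 0 -0.04;50 0 0 0 0 0 -0.07;50 0 0 0 0 0 -0.07"}}

```text
time_s: 13.25
position: [0.5135, -0.278, 0.0786]
eef_rot: [2.784, -0.441, 0.871]
force: [7.4, -4.4, -11.7]
gripper_width: 0.707
grip_force: 67.6
```

```bash
python3 - <<'E'
from h import *
s=manip.state();R=Ro.from_euler("xyz",s["eef_rot"]);print("turn",(Ro.from_matrix(face(.5)).inv()*R).as_rotvec(),"axial torque",s["torque"]@axis(),"F",s["force"]@axis())
E
```

```text
turn [-0.00457045  0.00146307 -1.13169118] axial torque -0.9167029896426193 F -13.463809609190218
```

Call:
{"method": "apply_moves", "body": {"plan": "50 0 0 0 0 0 0.04;50 0 0 0.1 0 0 0.04;50 0 0 0.2 0 0 0.04;50 0 0 0.26 0 0 0.04;85 0 0 0.26 0 0 0.04;85 0 0 0.26 0 0 0.04;85 0 0 0.26 0 0 0.04;85 0 0 0.26 0 0 0.04"}}

```text
time_s: 14.05
position: [0.5182, -0.2746, 0.0699]
eef_rot: [2.804, -0.455, 0.834]
force: [0.0, -0.5, 0.3]
gripper_width: 0.992
grip_force: 0.0
```

```bash
python3 - <<'E'
from h import *
s=manip.state();print(s["position"],s["force"],s["joint_pos"]); print(move(G+axis()*(.038-.005),face(-.55)))
print(move(G+axis()*.075,face(0)))
E
```

```text
[ 0.51822782 -0.27458904  0.06986139] [ 0.01072842 -0.5180854   0.29991501] [-0.89958346  0.51529237  2.04819915  1.0836133   0.5516886  -1.02431244]
(array([ 0.018,  0.052, -0.951]), array([ 0.001, -0.001,  0.045]))
(array([ 0.019,  0.053, -2.001]), array([ 0.   , -0.001,  0.595]))
```

Call:
{"method": "apply_moves", "body": {"plan": "85 0 0.05 -0.4 0 0 0;85 0.02 0.05 -0.95 0 0 0;85 0.02 0.05 -0.95 0 0 0;85 0.02 0.05 -0.95 0 0 0;10 0.02 0.05 -0.95 0 0 0;10 0.02 0.05 -0.95 0 0 0;10 0.02 0.05 -0.95 0 0 0;10 0.02 0.05 -0.95 0 0 0"}}

```text
time_s: 14.85
position: [0.5001, -0.2786, 0.1025]
eef_rot: [2.805, -0.456, 0.834]
force: [0.5, 0.5, -0.6]
gripper_width: 0.329
grip_force: 0.0
```

Call:
{"method": "apply_moves", "body": {"plan": "10 0 0 0 0 0 0;10 0 0 0 0 0 0;10 0 0 -0.05 0 0 0;10 0 0 -0.1 0 0 0;10 0 0 -0.1 0 0 0"}}

```text
time_s: 15.35
position: [0.4979, -0.2793, 0.1064]
eef_rot: [2.804, -0.455, 0.834]
force: [-0.6, 0.6, -1.3]
gripper_width: 0.24
grip_force: 58.6
```

Call:
{"method": "apply_moves", "body": {"plan": "10 0 0 -0.15 0 0 0;10 0 0 -0.35 0 0 0;10 0 0 -0.55 0 0 0;10 0 0 -0.8 0 0 0;10 0 0 -1.1 0 0 0;10 0 0 -1.5 0 0 0;10 0 0 -2 0 0 0;10 0 0 -2.5 0 0 0"}}

```text
time_s: 16.15
position: [0.4446, -0.2876, 0.1921]
eef_rot: [2.804, -0.455, 0.833]
force: [0.4, 0.7, -1.3]
gripper_width: 0.237
grip_force: 58.7
```

```bash
python3 - <<'E'
from h import *
s=manip.state();print(s["position"],s["force"],s["gripper_width"],s["joint_pos"])
print(move([.44,-.12,.28],down(1.24)))
E
```

```text
[ 0.44457571 -0.28761404  0.19213482] [ 0.38057479  0.65201808 -1.27615263] 0.23665860945546566 [-1.06095011  0.23536572  2.03324583  0.7523832   0.81726283 -0.7577123 ]
(array([ 3.683, -2.525, -1.569]), array([ 0.42 , -0.378, -0.473]))
```

Call:
{"method": "apply_moves", "body": {"plan": "10 3.7 -2.5 -1.57 0.42 -0.378 -0.473;10 3.7 -2.5 -1.57 0.42 -0.378 -0.473;10 3.7 -2.5 -1.57 0.42 -0.378 -0.473;10 3.7 -2.5 -1.57 0.42 -0.378 -0.473;10 3.7 -2.5 -1.57 0.42 -0.378 -0.473;10 3.7 -2.5 -1.57 0.42 -0.378 -0.473;10 3.7 -2.5 -1.57 0.42 -0.378 -0.473;10 3.7 -2.5 -1.57 0.42 -0.378 -0.473"}}

```text
time_s: 16.95
position: [0.4405, -0.1207, 0.2789]
eef_rot: [-3.141, -0.001, 1.237]
force: [-0.4, -0.2, -1.9]
gripper_width: 0.238
grip_force: 58.9
```

```bash
python3 - <<'E'
from h import *
s=manip.state();print(s["position"],s["force"],s["gripper_width"],s["joint_pos"])
print(move([.52,.195,.24],down(1.24)))
E
```

```text
[ 0.44047017 -0.12070368  0.27885768] [-0.37711494 -0.23872436 -1.87230002] 0.2381385973213731 [-4.19829090e-01  1.16456774e-01  1.75585474e+00  1.21413962e-03
  1.27013731e+00 -8.67823375e-02]
(array([ 8.107, -0.703,  0.982]), array([-0.001, -0.001, -0.003]))
```

Call:
{"method": "apply_moves", "body": {"plan": "10 8.1 -0.7 0.98 0 0 0;10 8.1 -0.7 0.98 0 0 0;10 8.1 -0.7 0.98 0 0 0;10 8.1 -0.7 0.98 0 0 0;10 8.1 -0.7 0.98 0 0 0;10 8.1 -0.7 0.98 0 0 0;10 8.1 -0.7 0.98 0 0 0;10 8.1 -0.7 0.98 0 0 0"}}

```text
time_s: 17.75
position: [0.5205, 0.1967, 0.2392]
eef_rot: [-3.14, -0.002, 1.24]
force: [-0.8, -1.1, -0.4]
gripper_width: 0.237
grip_force: 58.9
```

```bash
python3 - <<'E'
from h import *
import cv2
c=wcam();np.savez("w4.npz",**c)
im=c["img"].copy()
ex=np.array([.946,-.325,0]);ey=np.array([.325,.946,0]);P=np.array([.521,.196,0])
for i,j in((1,1),(1,-1),(-1,-1),(-1,1)):
    p=proj(c,P+.031*(i*ex+j*ey)+[0,0,.052]);cv2.circle(im,(int(p[0]),int(p[1])),3,(255,0,0),-1)
cv2.imwrite("pics/w4.png",im[:,:,::-1]);print(manip.state()["position"],manip.state()["eef_rot"])
print(move([.521,.196,.12],down(1.24)))
E
```

```text
[0.52003587 0.19482432 0.23935934] [-3.14006274e+00  2.39021414e-04  1.23972554e+00]
(array([0.036, 0.018, 2.984]), array([-0.002,  0.   , -0.   ]))
```

View pics/w4.png

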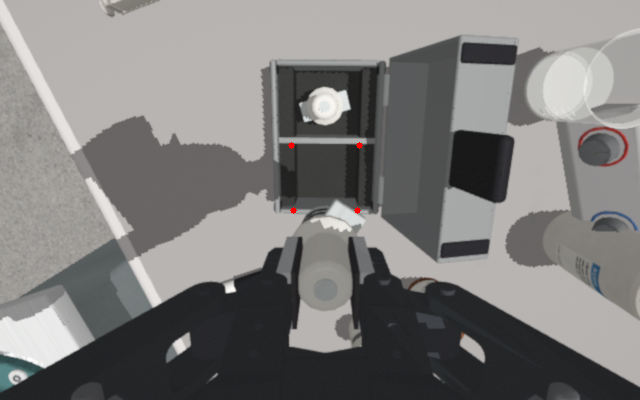

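Call:
{"method": "apply_moves", "body": {"plan": "10 0.04 0.02 1 0 0 0;10 0.04 0.02 1.8 0 0 0;10 0.04 0.02 2.5 0 0 0;10 0.04 0.02 3.1 0 0 0;10 0.04 0.02 3.6 0 0 0;10 0.04 0.02 3.9 0 0 0;10 0.04 0.02 4.1 0 0 0;10 0.04 0.02 4.1 0 0 0"}}

```text
time_s: 18.6
position: [0.5214, 0.1953, 0.0759]
eef_rot: [-3.141, 0.001, 1.239]
force: [-0.7, 0.6, -1.3]
gripper_width: 0.239
grip_force: 59.0
```

Call:
{"method": "apply_moves", "body": {"plan": "10 0 0 0.05 0 0 0;10 0 0 0.1 0 0 0;10 0 0 0.15 0 0 0;10 0 0 0.15 0 0 0"}}

```text
time_s: 19.0
position: [0.5218, 0.1967, 0.0706]
eef_rot: [3.141, -0.0, 1.241]
force: [0.0, 0.0, -1.3]
gripper_width: 0.237
grip_force: 59.0
```

Call:
{"method": "apply_moves", "body": {"plan": "10 0 0 0.03 0 0 0;10 0 0 0.06 0 0 0;10 0 0 0.09 0 0 0;10 0 0 0.12 0 0 0;10 0 0 0.12 0 0 0"}}

```text
time_s: 19.5
position: [0.5216, 0.1965, 0.0654]
eef_rot: [-3.141, 0.0, 1.241]
force: [0.8, 0.5, -1.4]
gripper_width: 0.237
grip_force: 59.0
```

Call:
{"method": "apply_moves", "body": {"plan": "10 0 0 0.02 0 0 0;10 0 0 0.04 0 0 0;10 0 0 0.04 0 0 0"}}

```text
time_s: 19.8
position: [0.5217, 0.1965, 0.0639]
eef_rot: [3.142, -0.0, 1.241]
force: [0.4, 0.4, -1.2]
gripper_width: 0.236
grip_force: 59.0
```

Call:
{"method": "apply_moves", "body": {"plan": "10 0 0 0.02 0 0 0;10 0 0 0.04 0 0 0;10 0 0 0.04 0 0 0"}}

```text
time_s: 20.1
position: [0.5219, 0.1966, 0.0626]
eef_rot: [3.141, -0.0, 1.241]
force: [-0.8, 0.1, 3.3]
gripper_width: 0.233
grip_force: 59.6
```

Call:
{"method": "apply_moves", "body": {"plan": "26 0 0 0 0 0 0;32 0 0 0 0 0 0;40 0 0 0 0 0 0;40 0 0 0 0 0 0;40 0 0 0 0 0 0;40 0 0 -0.5 0 0 0;40 0 0 -1.2 0 0 0;40 0 0 -2.2 0 0 0"}}

```text
time_s: 20.9
position: [0.5201, 0.1961, 0.1496]
eef_rot: [-3.138, 0.002, 1.241]
force: [0.2, 0.4, -0.3]
gripper_width: 0.468
grip_force: 0.0
```

Call:
{"method": "apply_moves", "body": {"plan": "40 0 0 -1 0 0 0;40 0 0 -2 0 0 0;40 -1 0 -3 0 0 0;40 -2 0 -3 0 0 0;40 -3 0 -3 0 0 0;40 -4 0 -3 0 0 0;40 -5 0 -3 0 0 0;40 -5 0 -3 0 0 0"}}

```text
time_s: 21.7
position: [0.4552, 0.0039, 0.2704]
eef_rot: [-3.141, 0.002, 1.237]
force: [-0.5, 0.1, -0.3]
gripper_width: 0.467
grip_force: 0.0
```

```bash
python3 - <<'E'
from h import *
import cv2
t=manip.capture("top")["img"];b=manip.capture("side")["img"]
o=np.zeros((600,800,3),np.uint8);o[:300,:400]=cv2.resize(t[160:235,200:300],(400,300));o[300:560,:368]=cv2.resize(t[175:240,360:452],(368,260),interpolation=cv2.INTER_CUBIC)
o[:300,405:795]=cv2.resize(b[110:210,220:350],(390,300));o[305:600,405:712]=cv2.resize(b[235:360,290:420],(307,295),interpolation=cv2.INTER_CUBIC)
cv2.imwrite("pics/end.png",o[:,:,::-1]);print(manip.state()["position"])
E
```

```text
[0.45674729 0.00684447 0.27047147]
```

View pics/end.png

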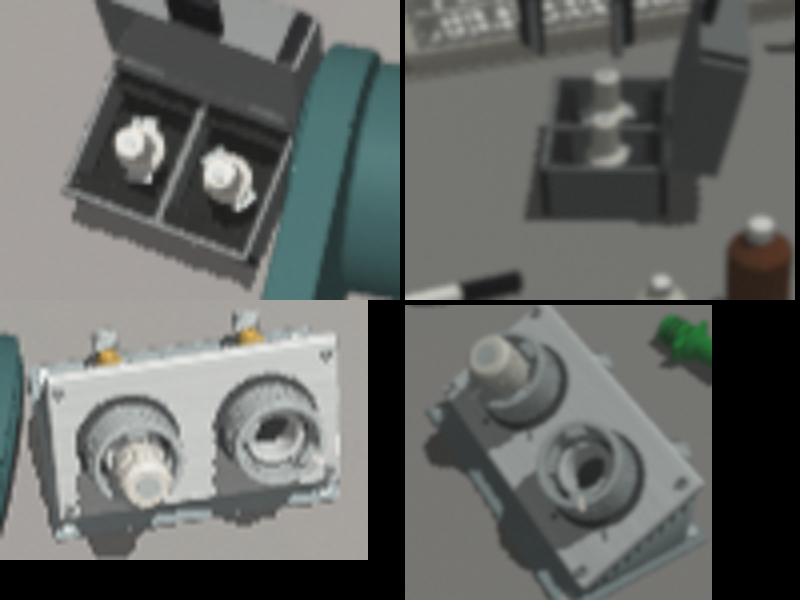

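The picture shows the cartridge standing upright in the right-hand pocket (at 225,178 in the picture) and the lid open. The collar of station R is home and empty (at 275,430), and the keeper is in place.

```bash
python3 -c "
from plant import manip
print(manip.job_done())"
```

```text
the job is handed in; nothing more can be done
None
```

I handed the job in at about 22 s of the 61 s limit: the lid is open, collar R is turned to its open stop and home, and the spent cartridge stands upright in the empty pocket; in the last pictures the keeper and spare look undisturbed.

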